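Pack the arched plywood plaque into the rack's empty slot

TASK

Take the arch-topped plywood plaque out of its grey drying stand and slide it down into the empty slot of the wooden packing rack, the slot nearer the robot, so that it stands upright and fully home on the slot's floor. Keep hold of it until its lower edge is well down inside the slot, do not drop it in, then let go. Leave the square-topped plaque in its stand and the arched plaque already packed in the rack where they are.

Things in the scene. Friction and masses are not known exactly. Their poses are not given: they have to be found in the camera images.
- arched_plaque: Arch-topped plywood slab, 10 mm thick (x), 90 wide (y), 110 tall (z), 70 g; top 45 mm a half circle. Origin: centre of its underside. It stands loosely upright in a fixed grey stand (75 x 135 mm, 34 high): groove 13 wide, floor 12 above the table, walls 22 up the slab. Grip its flat faces from above, within 30 mm of the top, so the gripper clears the neighbours. Either way round fits.
- free_slot (a point): Empty slot nearer the robot in a fixed wooden rack (190 x 150 mm, 55 high). Point: centre of the slot floor, 15 mm above the table; x across the slot towards the packed plaque, y along it, z up. 114 mm long, closed by 18 mm end walls; 40 deep: 13 wide in the lower 25 mm, then flaring to a 33 wide mouth level with the rack top.
- packed_plaque: An arched plaque of exactly the same size and shape, already standing in the rack's other slot, 90 mm beyond the empty one along the slot's x. Loose. Origin: centre of its lower edge; x thickness, y width, z up. Its top is 125 mm above the table. To be left there.
- square_plaque: A square-topped plywood plaque, 10 mm thick (x), 120 mm wide (y), 90 mm tall (z), 80 g, standing loosely in the other grey drying stand, which is like the first; which stand is left and which right varies. Origin: centre of its lower edge. To be left there.

How it is judged:
By the outcome, as a careful person would: the job done as asked, in the order asked, and still so for the second after the job is handed in, with the robot touching nothing.
It also fails if it takes over 40 s, if anything falls off the work surface, if the arm or the gripper's body presses on something with over 40 N, if the wrist force passes 120 N, or if a joint passes its speed limit or range.

ROBOT

A 6-joint arm with a two-finger parallel gripper is mounted at the origin on the work surface. World frame = base frame: x ahead of the robot, y to its left, z up, the work surface at z = 0. Lengths are in mm, angles in degrees, forces in N, time in s.
With the tool pointing down it reaches from about 300 to 875 mm from the base axis. Payload 6.4 kg.
Tool frame: the origin (TCP) lies at the very end of the fingers, on their centre line; the grasp point (between the pads) lies 19 mm behind it; z points along the fingers, y is the direction in which the jaws open and shut (so a half turn about z gives the same grasp; the last joint's range is limited). The gripper opens to 88 mm and grips with 3 to 60 N. Pads are 18 mm wide; open, the fingers measure 123 mm over their backs; the gripper's body (75 mm by 187 mm) begins 45 mm behind the grasp point.
Start: joints at [-79.028, 10.359, 92.074, -0, 77.567, -11.82], TCP at [222.767, -530.11, 238.714] pointing down, gripper open.
Joint ranges: [-171.53, 171.53], [-51.25, 118.39], [17.06, 147.69], [-65.23, 245.23], [0, 150.52], [-178.68, 178.68]. Speed limits (degrees/s): [147.25, 147.25, 172.46, 180, 180, 180].

INTERFACE

Orientations are given as [roll, pitch, yaw] about the fixed x, y, z axes, in that order (R = Rz(yaw) Ry(pitch) Rx(roll)).
In Python, from cell import observe, read_camera, sign_off gives the robot as it stands.
- The arm moves only by the tool arm_command, never from a script. Its argument "rows" is text: rows parted by semicolons, each of 5 numbers parted by spaces: the shift along the tool's x, y, z in m, then the turn about the tool's z in rad, then the finger opening in m, from 0 to 0.0881. A call has 1 to 12 rows; each row is the pose to reach, as a shift and turn from the pose measured when the call began, along the tool's axes at that moment; what a row does not reach only later rows make up. A row lasts 1/10 s, in which the tool goes at most 50 mm and 8.59 degrees, less where a joint would pass 70% of its speed; a pose out of reach is approached as far as the arm can. A call with a gripper value outside its range is refused whole. The fingers move at their own pace and stop on an object; "squeeze" is the grip in N (left out, the last holds). Time passes only in rows, so rows that repeat a pose let the fingers close. It gives the time, the measured TCP pose, the force and the opening at its end, in the units of the state.
- observe(): the state, without advancing time (a new reading comes with each control period).
- read_camera(name): name is "side" or "top" or "wrist"; returns a dict with "image" (420x560x3 uint8, blue, green, red), "K" (3x3 intrinsics, pixels), "world_from_camera" (4x4, takes a point from camera to world coordinates). Camera axes: x right, y down, z forward; pixel columns grow to the right and rows downward; lengths in mm; the calibration is good to about 2 mm. A picture is of the moment at which its call begins. There is no depth.
- sign_off(): hands the job in, once; it reports no verdict.
The state is a dict: "t": time; "joint_pos": joint angles; "qd": joint speeds; "joint_torque": joint torques, N m; "position": TCP position; "ee_rot": TCP orientation; "ft_force": force on the tool from outside, world axes, zero at the start; "ft_torque": the same for the moment, N m; "opening": opening from 0.0 (shut) to 1.0 (fully open).
Only numpy, scipy, OpenCV 4.12 (cv2) and the standard library are available. Lean on these libraries where they do the work, as an engineer would, in place of code of your own. Each camera call takes 0.05 s, during which the arm holds its last target. There are 200 camera calls.

## Working session

There is one attempt and no reset: what is moved stays moved. The work goes in short steps, Python scripts to look and compute and a tool call to move; the robot and the scene stay as the last step left them, time stands still between calls to the robot, and variables do not carry over. Pictures are saved under pics/ and viewed, about 8 in all and at most 12, crops included, and the job is handed in when it is done.

Besides the shell and the picture viewer there is one more tool, called after "Call:" in YAML: its name, and indented under it one key for each argument. arm_command: Moves the arm, as the interface text tells. Its arguments: {"type":"object","properties":{"rows":{"type":"string"},"squeeze":{"type":"number"}},"required":["rows"]}

```bash
mkdir -p pics; ls; python3 - <<'E'
from cell import observe, read_camera
import cv2,json,numpy as np
s=observe();print(s['t'],s['position'],s['ee_rot'],s['opening'])
for n in ['top','side']:
    c=read_camera(n);cv2.imwrite(f'pics/{n}0.png',c['image']);print(n,c['K'].tolist() if hasattr(c['K'],'tolist') else c['K'],np.round(c['world_from_camera'],3).tolist())
E
```

```text
pics
0.0 [ 222.65371354 -529.5731544   237.8552931 ] [-1.79906037e+02 -1.87312815e-02  2.27903050e+01] 0.9987616798135222
top [[417.133000263796, 0.0, 277.81672488071575], [0.0, 417.133000263796, 207.57429353636311], [0.0, 0.0, 1.0]] [[0.027, -0.991, 0.132, 440.388], [-1.0, -0.028, -0.007, 0.205], [0.011, -0.132, -0.991, 938.083], [0.0, 0.0, 0.0, 1.0]]
side [[424.8677695252507, 0.0, 282.33282766690945], [0.0, 424.8677695252507, 204.70608536399712], [0.0, 0.0, 1.0]] [[-0.75, -0.352, 0.559, 131.024], [-0.661, 0.409, -0.629, 474.77], [-0.007, -0.842, -0.54, 479.505], [0.0, 0.0, 0.0, 1.0]]
```

View pics/top0.png

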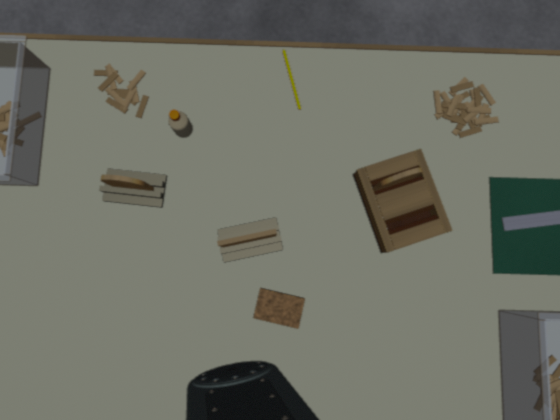

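View pics/side0.png

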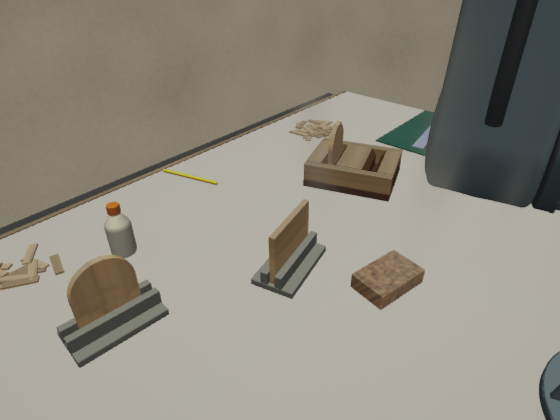

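```bash
python3 - <<'E'
import cv2,numpy as np
t=cv2.imread('pics/top0.png')
a=cv2.resize(t[155:225,90:180],None,fx=4.4,fy=4.4,interpolation=cv2.INTER_CUBIC)
b=cv2.resize(t[145:255,350:455],None,fx=3.77,fy=3.77,interpolation=cv2.INTER_CUBIC)
h=max(a.shape[0],b.shape[0]);o=np.zeros((h,a.shape[1]+b.shape[1],3),np.uint8)
o[:a.shape[0],:a.shape[1]]=a;o[:b.shape[0],a.shape[1]:]=b;print(a.shape,b.shape)
cv2.imwrite('pics/c1.png',cv2.convertScaleAbs(o,alpha=1.5))
E
```

```text
(308, 396, 3) (415, 396, 3)
```

View pics/c1.png

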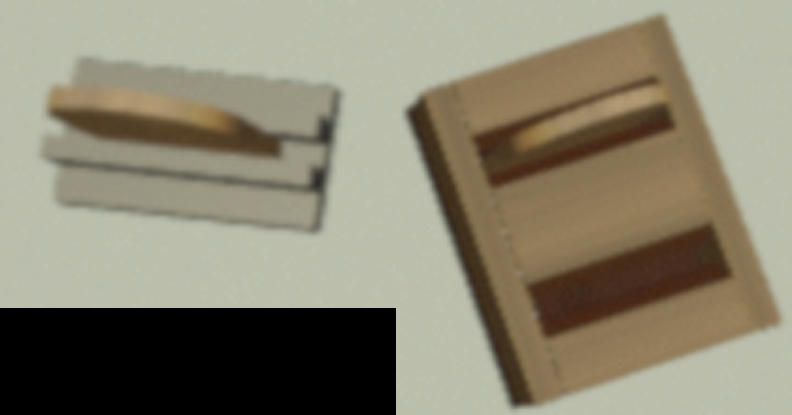

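```bash
cat > h.py <<'E'
import numpy as np
K={'top':np.array([[417.133,0,277.817],[0,417.133,207.574],[0,0,1]])}
def cast(c,px,z):
    T=np.array(c['world_from_camera']);K=np.array(c['K'])
    px=np.atleast_2d(px).astype(float)
    d=np.c_[px,np.ones(len(px))]@np.linalg.inv(K).T@T[:3,:3].T
    return T[:3,3]+d*((z-T[2,3])/d[:,2])[:,None]
def ang(p,q): return np.degrees(np.arctan2(q[1]-p[1],q[0]-p[0]))
E
python3 - <<'E'
from h import *
from cell import read_camera
c=read_camera('top')
np.set_printoptions(precision=1,suppress=True)
R=lambda L:(np.array(L,float)-[396,0])/3.77+[350,145]
A=lambda L:np.array(L,float)/4.4+[90,155]
def quad(n,P):
    print(n,P[:,:2].tolist() and P[:,:2].round(1).tolist(),'cen',P.mean(0),'sides',[round(np.linalg.norm(P[i]-P[(i+1)%4]),1) for i in range(4)],'ang',[round(ang(P[i],P[(i+1)%4]),1) for i in range(4)])
quad('rack',cast(c,R([(425,97),(662,15),(779,323),(530,405)]),55))
quad('slot',cast(c,R([(530,285),(712,223),(731,275),(546,338)]),55))
quad('slot2',cast(c,R([(472,133),(655,75),(674,127),(492,187)]),55))
for z in(0,12):quad('stand',cast(c,A([(78,57),(338,92),(318,230),(57,203)]),z))
print('walls34',cast(c,A([(42,135),(325,165),(270,133),(325,140),(75,57),(338,90),(47,158),(315,190)]),34))
print('archtop left/right ends ~',cast(c,A([(50,95),(250,128)]),100))
E
```

```text
rack [[643.7, -176.6], [696.3, -314.1], [519.2, -377.2], [469.3, -235.8]] cen [ 582.1 -275.9   55. ] sides [np.float64(147.2), np.float64(187.9), np.float64(149.9), np.float64(184.2)] ang [np.float64(-69.1), np.float64(-160.4), np.float64(109.5), np.float64(18.8)]
slot [[536.8, -236.3], [575.3, -340.4], [545.8, -350.6], [507.1, -245.1]] cen [ 541.2 -293.1   55. ] sides [np.float64(111.0), np.float64(31.2), np.float64(112.3), np.float64(31.0)] ang [np.float64(-69.7), np.float64(-161.0), np.float64(110.1), np.float64(16.5)]
slot2 [[623.4, -203.6], [660.6, -309.4], [630.3, -319.8], [592.4, -215.0]] cen [ 626.7 -262.    55. ] sides [np.float64(112.1), np.float64(32.0), np.float64(111.5), np.float64(33.0)] ang [np.float64(-70.7), np.float64(-161.0), np.float64(109.9), np.float64(20.1)]
stand [[645.9, 385.3], [631.4, 249.3], [558.8, 255.1], [569.0, 389.8]] cen [601.3 319.9   0. ] sides [np.float64(136.7), np.float64(72.7), np.float64(135.1), np.float64(77.0)] ang [np.float64(-96.1), np.float64(175.5), np.float64(85.7), np.float64(-3.4)]
stand [[643.3, 380.3], [628.9, 246.2], [557.3, 251.8], [567.4, 384.8]] cen [599.2 315.8  12. ] sides [np.float64(134.9), np.float64(71.8), np.float64(133.4), np.float64(76.1)] ang [np.float64(-96.1), np.float64(175.5), np.float64(85.7), np.float64(-3.4)]
walls34 [[598.3 385.9  34. ]
 [587.3 244.5  34. ]
 [602.6 272.8  34. ]
 [599.9 245.3  34. ]
 [638.4 372.8  34. ]
 [625.5 240.4  34. ]
 [586.8 382.5  34. ]
 [574.5 248.6  34. ]]
archtop left/right ends ~ [[605.7 355.7 100. ]
 [592.9 262.3 100. ]]
```

```bash
cat >> h.py <<'E'
from scipy.spatial.transform import Rotation as Ro
def go(x,y,z,yaw,s=None):
    from cell import observe
    s=s or observe();R=Ro.from_euler('xyz',s['ee_rot'],degrees=True).as_matrix()
    d=R.T@(np.array([x,y,z])-s['position'])/1000
    t=-np.radians((yaw-s['ee_rot'][2]+180)%360-180)
    print('shift',d.round(4),'turn',round(t,4))
E
python3 -c "
from h import *
go(541,-293,300,109.6)"
```

```text
shift [ 0.3852 -0.095  -0.0617] turn -1.5151
```

Call:
arm_command:
  rows: "0.385 -0.095 -0.062 -1.515 0.088;0.385 -0.095 -0.062 -1.515 0.088;0.385 -0.095 -0.062 -1.515 0.088;0.385 -0.095 -0.062 -1.515 0.088;0.385 -0.095 -0.062 -1.515 0.088;0.385 -0.095 -0.062 -1.515 0.088;0.385 -0.095 -0.062 -1.515 0.088;0.385 -0.095 -0.062 -1.515 0.088;0.385 -0.095 -0.062 -1.515 0.088;0.385 -0.095 -0.062 -1.515 0.088;0.385 -0.095 -0.062 -1.515 0.088;0.385 -0.095 -0.062 -1.515 0.088"

```text
t: 1.35
position: [540.6, -293.0, 299.9]
ee_rot: [-180.0, -0.1, 109.4]
ft_force: [-0.3, 0.3, 0.4]
opening: 0.998
```

```bash
python3 - <<'E'
from h import *
from cell import *
import cv2,pickle
c=read_camera('wrist');s=observe();print(s['t'],s['position'],s['ee_rot'],s['joint_pos'])
pickle.dump(c,open('w1.pkl','wb'));cv2.imwrite('pics/w1.png',c['image']);print(np.round(c['world_from_camera'],2).tolist())
go(600,314,290,84.8)
E
```

```text
1.4 [ 540.53153499 -293.21607885  299.95402029] [-1.79994039e+02 -1.02607395e-01  1.09371112e+02] [-3.95467650e+01  1.30069323e+01  8.18698230e+01  4.80350096e-02
  8.52141998e+01 -5.89219277e+01]
[[0.94, 0.32, 0.09, 516.25], [0.33, -0.91, -0.26, -224.45], [-0.0, 0.27, -0.96, 446.5], [0.0, 0.0, 0.0, 1.0]]
shift [0.5531 0.2575 0.0109] turn 0.4288
```

View pics/w1.png

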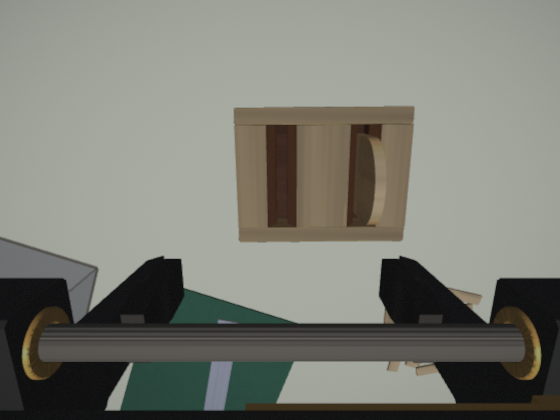

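```bash
python3 - <<'E'
from h import *
import pickle
np.set_printoptions(precision=1,suppress=True)
c=pickle.load(open('w1.pkl','rb'))
P=cast(c,[(267,125),(297,125),(297,227),(268,227)],55);print(P,P.mean(0),[ang(P[0],P[3]),ang(P[1],P[2]),ang(P[0],P[1]),ang(P[3],P[2])],[np.linalg.norm(P[i]-P[i-1]) for i in range(4)])
P=cast(c,[(235,107),(413,107),(403,241),(240,241)],55);print(P,P.mean(0),[ang(P[0],P[3]),ang(P[1],P[2]),ang(P[0],P[1]),ang(P[3],P[2])],[np.linalg.norm(P[i]-P[i-1]) for i in range(4)])
E
```

```text
[[ 506.6 -242.5   55. ]
 [ 536.5 -231.9   55. ]
 [ 575.6 -338.5   55. ]
 [ 544.2 -349.5   55. ]] [ 540.7 -290.6   55. ] [np.float64(-70.6112662430505), np.float64(-69.87501743975214), np.float64(19.429751727598482), np.float64(19.437258087640696)] [np.float64(113.43959704855249), np.float64(31.75023832751218), np.float64(113.44356874521515), np.float64(33.20794795422642)]
[[ 469.2 -236.3   55. ]
 [ 644.5 -174.5   55. ]
 [ 697.2 -313.6   55. ]
 [ 519.2 -376.4   55. ]] [ 582.5 -275.2   55. ] [np.float64(-70.3612303599448), np.float64(-69.253448874043), np.float64(19.42854359560434), np.float64(19.43838552029923)] [np.float64(148.74229741889354), np.float64(185.88030001026877), np.float64(148.74822721335283), np.float64(188.75598683715265)]
```

Call:
arm_command:
  rows: "0.553 0.257 0.01 0.429 0.088;0.553 0.257 0.01 0.429 0.088;0.553 0.257 0.01 0.429 0.088;0.553 0.257 0.01 0.429 0.088;0.553 0.257 0.01 0.429 0.088;0.553 0.257 0.01 0.429 0.088;0.553 0.257 0.01 0.429 0.088;0.553 0.257 0.01 0.429 0.088;0.553 0.257 0.01 0.429 0.088;0.553 0.257 0.01 0.429 0.088;0.553 0.257 0.01 0.429 0.088;0.553 0.257 0.01 0.429 0.088"

```text
t: 2.6
position: [598.6, 303.8, 291.2]
ee_rot: [-180.0, -0.1, 84.6]
ft_force: [0.7, -0.5, 0.6]
opening: 0.998
```

```bash
python3 - <<'E'
from h import *
from cell import *
import cv2,pickle
c=read_camera('wrist');s=observe();print(s['t'],s['position'],s['ee_rot'])
pickle.dump(c,open('w2.pkl','wb'));cv2.imwrite('pics/w2.png',cv2.resize(c['image'][40:310,100:460],None,fx=2.2,fy=2.2,interpolation=cv2.INTER_CUBIC));
E
```

```text
2.65 [597.398885   311.06968661 290.34725157] [-179.89996781   -0.33741142   84.84521411]
```

View pics/w2.png

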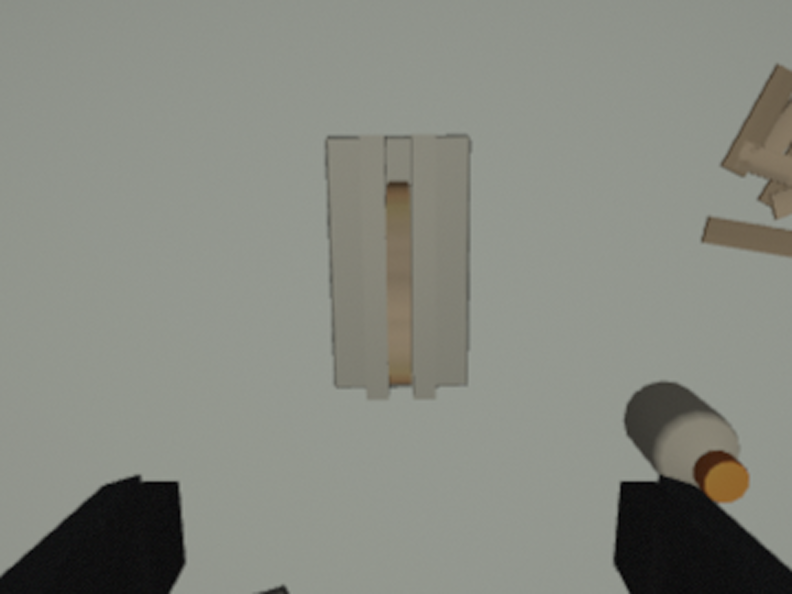

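```bash
python3 - <<'E'
from h import *
from cell import observe
import pickle
np.set_printoptions(precision=1,suppress=True)
c=pickle.load(open('w2.pkl','rb'))
A=lambda L:np.array(L,float)/2.2+[100,40]
print(np.round(c['world_from_camera'],2).tolist())
for z in(0,12):
    P=cast(c,A([(327,136),(470,136),(467,386),(335,386)]),z);print(z,P.mean(0),P[:,:2],[ang(P[3],P[0]),ang(P[2],P[1])],[np.linalg.norm(P[i]-P[i-1]) for i in range(4)])
P=cast(c,A([(386,138),(412,138),(413,398),(390,398)]),34);print('groove34',P.mean(0),P[:,:2],ang(P[3],P[0]),ang(P[2],P[1]))
print('slab far end z34',cast(c,A([(398,183)]),34),'near end z77',cast(c,A([(400,384)]),77),'mid z122',cast(c,A([(399.5,290)]),122))
print('bottle base',cast(c,A([(660,410)]),0));print('cap',[cast(c,A([(720,478)]),z)[0] for z in(60,80,100)])
s=observe();print(s['position'],s['ee_rot'])
E
```

```text
[[1.0, -0.09, -0.03, 604.66], [-0.09, -0.96, -0.27, 376.14], [-0.0, 0.28, -0.96, 437.77], [0.0, 0.0, 0.0, 1.0]]
0 [599.3 318.    0. ] [[567.4 390.2]
 [642.7 383.1]
 [631.4 245.9]
 [555.6 253. ]] [np.float64(85.08805371581073), np.float64(85.30138108712399)] [np.float64(137.68746853179886), np.float64(75.61903798902762), np.float64(137.65693589453937), np.float64(76.1312864549299)]
12 [599.4 319.6  12. ] [[568.4 389.8]
 [641.6 382.9]
 [630.7 249.5]
 [556.9 256.4]] [np.float64(85.08805371581073), np.float64(85.30138108712399)] [np.float64(133.91323388669633), np.float64(73.54619870996427), np.float64(133.8835381980611), np.float64(74.04440562272066)]
groove34 [599.6 318.7  34. ] [[598.8 385.5]
 [611.5 384.3]
 [600.1 252. ]
 [587.9 253.2]] 85.26778718592023 85.09471068443511
slab far end z34 [[602.7 363.7  34. ]] near end z77 [[595.1 272.8  77. ]] mid z122 [[599.8 324.8 122. ]]
bottle base [[742.1 220.9   0. ]]
cap [array([753.8, 202.3,  60. ]), array([745.9, 211.5,  80. ]), array([738. , 220.7, 100. ])]
[597.4 311.1 290.3] [-179.9   -0.3   84.8]
```

```bash
python3 -c "
from h import *
go(599,318.3,83,85.2)"
```

```text
shift [0.0061 0.0013 0.2074] turn -0.0062
```

Call:
arm_command:
  rows: "0.006 0.001 0.02 -0.006 0.088;0.006 0.001 0.05 -0.006 0.088;0.006 0.001 0.08 -0.006 0.088;0.006 0.001 0.11 -0.006 0.088;0.006 0.001 0.14 -0.006 0.088;0.006 0.001 0.16 -0.006 0.088;0.006 0.001 0.18 -0.006 0.088;0.006 0.001 0.195 -0.006 0.088;0.006 0.001 0.207 -0.006 0.088;0.006 0.001 0.207 -0.006 0.088;0.006 0.001 0.207 -0.006 0.088"

```text
t: 3.75
position: [599.1, 318.2, 83.9]
ee_rot: [-179.9, -0.4, 85.2]
ft_force: [-0.2, -0.7, 0.5]
opening: 0.998
```

Call:
arm_command:
  rows: "0 0 0 0 0.03;0 0 0 0 0.02;0 0 0 0 0.014;0 0 0 0 0.006;0 0 0 0 0.004;0 0 0 0 0.004;0 0 0 0 0.004;0 0 0 0 0.004;0 0 0 0 0.004;0 0 0 0 0.004"
  squeeze: 15

```text
t: 4.75
position: [599.1, 318.2, 83.8]
ee_rot: [-179.9, -0.4, 85.2]
ft_force: [-0.1, 0.5, 0.0]
opening: 0.117
```

```bash
python3 -c "
from h import *
from cell import observe
s=observe();print({k:np.round(s[k],2) for k in('t','position','ee_rot','ft_force','ft_torque','opening')})"
```

```text
{'t': np.float64(4.75), 'position': array([599.09, 318.17,  83.84]), 'ee_rot': array([-179.93,   -0.35,   85.15]), 'ft_force': array([-0.13,  0.49,  0.05]), 'ft_torque': array([-0.04,  0.03, -0.  ]), 'opening': np.float64(0.12)}
```

Call:
arm_command:
  rows: "0 0 -0.005 0 0.004;0 0 -0.015 0 0.004;0 0 -0.03 0 0.004;0 0 -0.05 0 0.004;0 0 -0.07 0 0.004;0 0 -0.095 0 0.004;0 0 -0.12 0 0.004;0 0 -0.145 0 0.004;0 0 -0.16 0 0.004;0 0 -0.16 0 0.004;0 0 -0.16 0 0.004"

```text
t: 5.85
position: [599.0, 317.1, 243.7]
ee_rot: [-179.9, -0.3, 85.2]
ft_force: [0.6, 0.5, -1.1]
opening: 0.114
```

```bash
python3 -c "
from h import *
from cell import *
import cv2
c=read_camera('side');s=observe();print(s['t'],s['position'],s['ee_rot'],s['opening'],s['ft_force'])
cv2.imwrite('pics/s1.png',c['image'])
go(540.5,-291.3,235,109.7)"
```

```text
5.9 [598.53435087 316.97217062 242.54733623] [-179.82649119   -0.30629972   85.15126443] 0.11146399043431152 [ 1.08288722 -0.51019544 -1.03849689]
shift [-0.611  -0.0064  0.0043] turn -0.4285
```

View pics/s1.png

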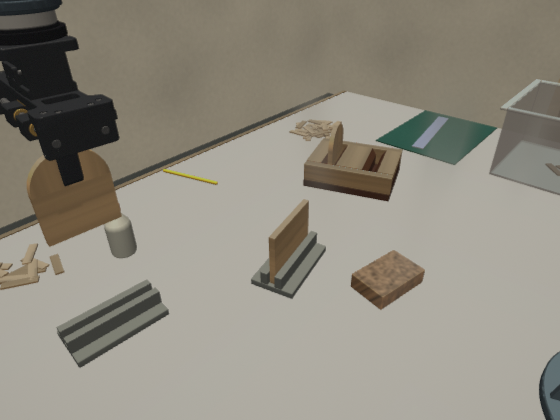

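Call:
arm_command:
  rows: "-0.012 0 0 -0.03 0.004;-0.035 0 0 -0.06 0.004;-0.065 -0.001 0 -0.09 0.004;-0.1 -0.001 0 -0.12 0.004;-0.135 -0.001 0 -0.15 0.004;-0.17 -0.002 0 -0.18 0.004;-0.205 -0.002 0 -0.21 0.004;-0.24 -0.003 0 -0.24 0.004;-0.275 -0.003 0 -0.27 0.004;-0.31 -0.003 0 -0.3 0.004;-0.345 -0.004 0 -0.33 0.004;-0.375 -0.004 0 -0.35 0.004"

```text
t: 7.1
position: [561.6, -57.8, 238.7]
ee_rot: [-179.8, -0.4, 105.2]
ft_force: [-0.2, -0.1, -0.5]
opening: 0.114
```

```bash
python3 -c "
from h import *
go(540.5,-291.3,220,109.7)"
```

```text
shift [-0.2199 -0.0816  0.0173] turn -0.078
```

Call:
arm_command:
  rows: "-0.035 -0.013 0.003 -0.02 0.004;-0.07 -0.026 0.006 -0.04 0.004;-0.105 -0.039 0.009 -0.06 0.004;-0.14 -0.052 0.012 -0.078 0.004;-0.17 -0.063 0.015 -0.078 0.004;-0.195 -0.072 0.017 -0.078 0.004;-0.212 -0.079 0.017 -0.078 0.004;-0.22 -0.082 0.017 -0.078 0.004;-0.22 -0.082 0.017 -0.078 0.004;-0.22 -0.082 0.017 -0.078 0.004;-0.22 -0.082 0.017 -0.078 0.004"

```text
t: 8.2
position: [540.4, -290.2, 220.4]
ee_rot: [-179.8, -0.5, 109.8]
ft_force: [-0.2, 0.4, -1.6]
opening: 0.118
```

```bash
python3 - <<'E'
from h import *
from cell import *
import cv2,pickle
c=read_camera('wrist');t=read_camera('side');s=observe();print(s['t'],s['position'],s['ee_rot'],s['ft_force'])
pickle.dump((c,t,s),open('w3.pkl','wb'));
cv2.imwrite('pics/w3.png',np.hstack([cv2.resize(c['image'],(480,360)),cv2.resize(t['image'][60:240,260:420],(320,360))]))
go(540.5,-291.3,150,109.7)
E
```

```text
8.3 [ 540.46639337 -290.39747456  220.47807273] [-179.83021567   -0.45293591  109.7839804 ] [ 0.10880189  0.28899599 -0.88366124]
shift [-0.0014 -0.0001  0.0705] turn 0.0015
```

View pics/w3.png

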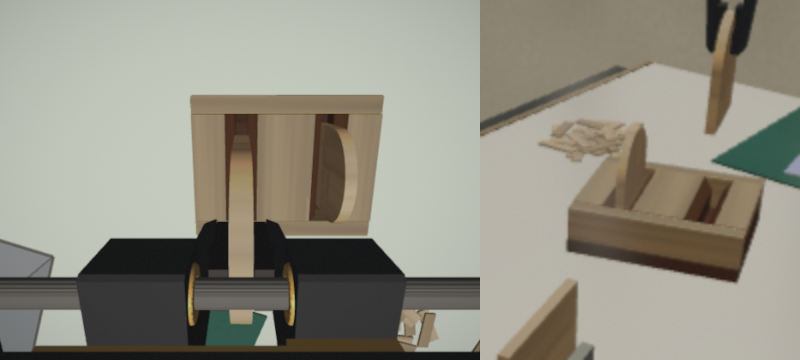

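Call:
arm_command:
  rows: "-0.001 0 0.01 0 0.004;-0.001 0 0.025 0 0.004;-0.001 0 0.04 0 0.004;-0.001 0 0.055 0 0.004;-0.001 0 0.07 0 0.004;-0.001 0 0.08 0 0.004;-0.001 0 0.088 0 0.004;-0.001 0 0.095 0 0.004;-0.001 0 0.1 0 0.004;-0.001 0 0.104 0 0.004;-0.001 0 0.104 0 0.004"

```text
t: 9.4
position: [540.1, -290.6, 116.2]
ee_rot: [-179.8, -0.5, 109.8]
ft_force: [0.2, 0.2, -2.1]
opening: 0.112
```

```bash
python3 - <<'E'
from h import *
from cell import *
import cv2
c=read_camera('wrist');t=read_camera('side');s=observe();print(s['t'],s['position'],s['ee_rot'],s['ft_force'],s['ft_torque'])
cv2.imwrite('pics/w4.png',np.hstack([cv2.resize(c['image'],(480,360)),cv2.resize(t['image'][60:240,260:420],(320,360))]))
E
```

```text
9.5 [ 540.42269738 -290.84270976  116.84086796] [-179.84609749   -0.42289316  109.78427415] [ 0.76548167 -0.92466547 -0.90646397] [-0.0166451  -0.12928152 -0.02636434]
```

View pics/w4.png

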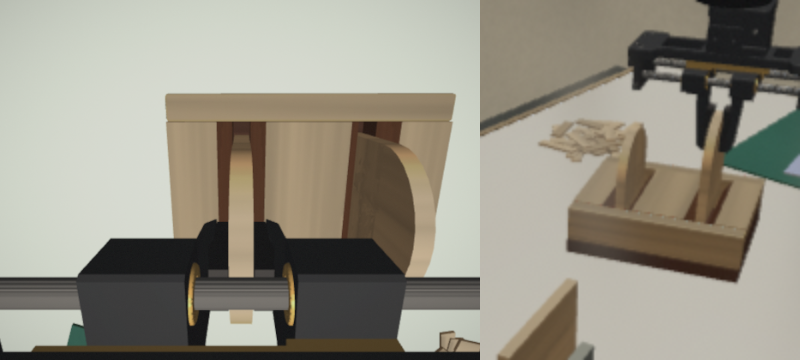

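Call:
arm_command:
  rows: "0 0 0.004 0 0.004;0 0 0.008 0 0.004;0 0 0.012 0 0.004;0 0 0.015 0 0.004;0 0 0.017 0 0.004;0 0 0.017 0 0.004"

```text
t: 10.1
position: [540.1, -290.6, 99.3]
ee_rot: [-179.8, -0.5, 109.8]
ft_force: [-0.1, -0.7, -0.3]
opening: 0.111
```

No contact, bottom edge now ~13 mm above the floor and 12 mm into the narrow part. Continuing down.

Call:
arm_command:
  rows: "0 0 0.003 0 0.004;0 0 0.006 0 0.004;0 0 0.008 0 0.004;0 0 0.01 0 0.004;0 0 0.011 0 0.004;0 0 0.011 0 0.004"

```text
t: 10.7
position: [540.0, -290.4, 88.2]
ee_rot: [-179.8, -0.5, 109.8]
ft_force: [-0.1, 0.5, -1.4]
opening: 0.111
```

Call:
arm_command:
  rows: "0 0 0.001 0 0.004;0 0 0.002 0 0.004;0 0 0.003 0 0.004;0 0 0.003 0 0.004"

```text
t: 11.1
position: [540.5, -290.4, 86.8]
ee_rot: [-179.9, -0.4, 109.8]
ft_force: [-2.2, 3.2, 8.6]
opening: 0.11
```

Call:
arm_command:
  rows: "0 0 0 0 0.014;0 0 0 0 0.02;0 0 0 0 0.03;0 0 0 0 0.05;0 0 0 0 0.06;0 0 0 0 0.06;0 0 0 0 0.06;0 0 0 0 0.06"

```text
t: 11.9
position: [540.5, -290.4, 86.7]
ee_rot: [-179.9, -0.4, 109.8]
ft_force: [-0.8, -0.8, 0.1]
opening: 0.679
```

Call:
arm_command:
  rows: "0 0 -0.01 0 0.06;0 0 -0.03 0 0.06;0 0 -0.06 0 0.06;0 0 -0.09 0 0.06;0 0 -0.12 0 0.06;0 0 -0.15 0 0.06;0 0 -0.18 0 0.06;0 0 -0.2 0 0.06;0 0 -0.2 0 0.06;0 0 -0.2 0 0.06"

```text
t: 12.9
position: [541.4, -291.6, 286.8]
ee_rot: [-179.9, -0.4, 109.8]
ft_force: [-0.4, 0.2, -1.1]
opening: 0.682
```

```bash
python3 - <<'E'
from h import *
from cell import *
import cv2
c=read_camera('wrist');t=read_camera('side');s=observe();print(s['t'],s['position'],s['ft_force'],s['opening'])
cv2.imwrite('pics/w5.png',np.hstack([cv2.resize(c['image'],(400,300)),cv2.resize(t['image'][60:300,230:450],(400,300*400//275))[:300]]))
E
```

```text
13.0 [ 540.83224232 -291.13104099  284.96740793] [ 0.09368874  0.37002196 -0.51100905] 0.6818195712199282
```

View pics/w5.png

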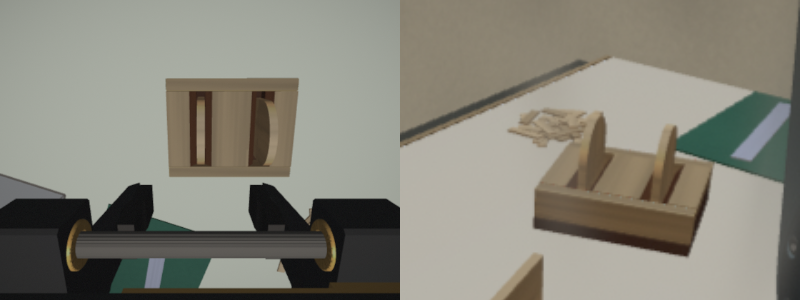

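Both plaques stand upright in the rack, at the same height, and the gripper is clear.

```bash
python3 -c "
from cell import *
print(sign_off())"
```

```text
the job is handed in; nothing more can be done
None
```

The arched plaque is out of its grey stand and standing upright in the rack slot nearer the robot. I gripped it about 20 mm below its top and held it until it touched the slot floor. I let go only then, backed straight up and handed the job in at about 13 s.

- **Fully home:** contact came at a tool height of 86.8 mm, which is the height expected with the plaque on the floor. The upward push there was about 9 N, and I felt no contact on the way down.
- **Final pictures:** the last side and wrist views show the plaque upright, centred in the slot and level with the packed one. The packed plaque looks undisturbed.
- **Square plaque:** I never touched it. It was standing normally in its stand in the side view taken just after the lift; the last picture shows only its top corner.
- **Disagreements:** the top and wrist cameras put the slot centre within about 3 mm of each other. I used a point between them, and no check failed.

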